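# Swing the colour meter on to the tuna block

### The job

Swing the colour meter's stiff arm round, its head still raised, until the round nose under the head is centred over the frozen tuna block in the black walled tray; the arm is springy and comes back some way when let go, so check where it stays. Then lower the head until the nose sits centred on that block with its spring pressed about half way in, and leave the arm standing there by itself. Do not drag the nose across anything, do not push it all the way in, and do not shift the blocks or the other things on the table.

Things in the scene. Friction and masses are not known exactly. Their poses are not given: they have to be found in the camera images.
- stand_axis (a point): Point on the vertical swing axis of the meter's stand, 150 mm above the table: a steel post, 32 mm thick and 317 mm tall, on a fixed dark square foot 130 mm wide. A black collar round the post carries a level arm with the head at its end; the head's axis is 257 mm from the post's axis. The arm turns about the post, and the collar slides down it. z is up.
- head_top (a point): Centre of the flat top of the meter's head: a white upright round housing 96 mm in diameter, at the end of the arm; always upright. Its straight flank runs from 7 to 60 mm below this point; a black block on the side of the post joins it to the arm. It starts 255 to 275 mm above the table and can be pushed down to 145 mm.
- nose_tip (a point): Centre of the flat rubber end (44 mm in diameter) of the sprung nose, a steel tube that hangs below the middle of the head and points down; 118 mm below head_top when not pressed in.
- nose (a joint): How far the nose is pushed up into the head against its spring, in m: 0 = hanging free, 0.016 = all the way in. The spring has 450 N/m, so half way takes 3.6 N on the block.
- head: The whole head; origin on its axis, 30 mm below its top. Sideways the swing is stiff, about 5 to 10 N at the head, and springy: let go, the head comes back 10 to 30 mm the way it came, then stays. Down and up is stiff too, 4 to 9 N on the top (more once the nose meets something), without spring-back.
- tray_block: The frozen tuna block to be measured: dark red, 110 x 68 x 52 mm (x, y, z), loose, 0.4 kg, lying in the black tray. Origin at the centre of its underside. It lies on the arc that the nose can reach.
- block_top (a point): Centre of the top face of the tuna block in the tray, 52 mm above its underside.
- tray: Fixed black tray with walls, 150 x 100 mm, 24 mm deep, wall 4 mm, on a steel riser; origin 10 mm below the tray's underside. Holds the block to be measured. Its height varies.
- board_block: Bystander: a like tuna block, 110 x 68 x 52 mm, on a plain flat white board beside the tray. Origin at the centre of its underside.
- loose_block: Bystander: tuna block 120 x 70 x 50 mm lying on the table.
- bottle: Bystander: closed white bottle, 64 mm in diameter, 170 mm tall, standing loose; origin under its centre.
- scraper: Bystander: scraper 200 mm long lying on the table.
- dish: Bystander: steel dish 120 mm across, 50 mm high, on the table.
Not all that is in view belongs to the job. Leave any green or purple look-alike of the tray_block alone.

How it is judged:
By the outcome, as a careful person would: the job done as asked, in the order asked, and still so for the second after the job is handed in, with the robot touching nothing.
It also fails if it takes over 61 s, if anything falls off the work surface, if the arm or the gripper's body presses on something with over 40 N, if the wrist force passes 120 N, or if a joint passes its speed limit or range.

### The arm

A 6-joint arm with a two-finger parallel gripper is mounted at the origin on the work surface. World frame = base frame: x ahead of the robot, y to its left, z up, the work surface at z = 0. Lengths are in m, angles in rad, forces in N, time in s.
With the tool pointing down it reaches from about 0.3 to 0.775 m from the base axis. Payload 14.6 kg.
Tool frame: the origin (TCP) lies at the very end of the fingers, on their centre line; the grasp point (between the pads) lies 19 mm behind it; z points along the fingers, y is the direction in which the jaws open and shut (so a half turn about z gives the same grasp; the last joint's range is limited). The gripper opens to 94 mm and grips with 3 to 60 N. Pads are 16 mm wide; open, the fingers measure 119 mm over their backs; the gripper's body (75 mm by 177 mm) begins 78 mm behind the grasp point.
Start: joints at [1.212, 0.3, 1.521, -0, 1.321, -0.067], TCP at [0.158, 0.527, 0.205] pointing down, gripper open.
Joint ranges: [-3.03, 3.03], [-0.79, 2.21], [0.23, 2.52], [-1.04, 4.18], [0, 3.07], [-2.55, 2.55]. Speed limits (rad/s): [2.22, 2.22, 2.57, 3.14, 3.14, 3.14].

### API

Orientations are given as [roll, pitch, yaw] about the fixed x, y, z axes, in that order (R = Rz(yaw) Ry(pitch) Rx(roll)).
In Python, from station import get_obs, vision, hand_in gives the robot as it stands.
- The arm moves only by the tool play_rows, never from a script. Its argument "moves" is a list of rows, each an object with "claw": the opening, from 0 (shut) to 1 (fully open); "linear": the shift along the tool's x, y, z in mm, a list of three; "turn": the turn, a rotation vector about the tool's x, y, z in rad, a list of three. In form: [{"claw": claw, "linear": [tx, ty, tz], "turn": [ax, ay, az]}, ...]. A call has 1 to 8 rows; each row is the pose to reach, as a shift and turn from the pose measured when the call began, along the tool's axes at that moment; what a row does not reach only later rows make up. A row lasts 1/8 s, in which the tool goes at most 62.5 mm and 10.7 degrees, less where a joint would pass 70% of its speed; a pose out of reach is approached as far as the arm can. A call with a gripper value outside its range is refused whole. The fingers move at their own pace and stop on an object; "force" is the grip in N (left out, the last holds). Time passes only in rows, so rows that repeat a pose let the fingers close. It gives the time, the measured TCP pose, the force and the opening at its end, in the units of the state.
- get_obs(): the state, without advancing time (a new reading comes with each control period).
- vision.camera(name): name is "scene" or "top" or "wrist"; returns the picture (400x640x3 uint8, blue, green, red); there is no depth.
- vision.camera_info(name): a dict with "camera_matrix" (3x3 intrinsics, pixels), "rvec" (rotation vector, rad) and "tvec" (3), from world to camera coordinates, as OpenCV has them; the wrist camera has in their place "mount" (4x4, takes a point from camera to tool coordinates, whose origin is the TCP and whose axes are the flange's). Camera axes: x right, y down, z forward; pixel columns grow to the right and rows downward; lengths in m; the calibration is good to about 2 mm. A picture is of the moment at which its call begins: read the wrist's pose just before it. camera_info takes no time and is no camera call.
- hand_in(): hands the job in, once; it reports no verdict.
The state is a dict: "time_s": time; "qpos": joint angles; "joint_vel": joint speeds; "tau": joint torques, N m; "ee_pos": TCP position; "eef_rot": TCP orientation; "force": force on the tool from outside, world axes, zero at the start; "moment": the same for the moment, N m; "grip_width": finger opening in m.
Only numpy, scipy, OpenCV 4.12 (cv2) and the standard library are available. Lean on these libraries where they do the work, as an engineer would, in place of code of your own. Each camera call takes 0.05 s, during which the arm holds its last target.

## Working session

There is one attempt and no reset: what is moved stays moved. The work goes in short steps, Python scripts to look and compute and a tool call to move; the robot and the scene stay as the last step left them, time stands still between calls to the robot, and variables do not carry over. Pictures are saved under pics/ and viewed, and the job is handed in when it is done.

Besides the shell and the picture viewer there is one more tool, called after "Emit:" as name(argument=value, ...), one argument or row to a line, values as JSON. play_rows: Moves the arm, as the interface text tells. Its arguments: {"type":"object","properties":{"moves":{"type":"array","items":{"type":"object","properties":{"claw":{"type":"number"},"linear":{"type":"array","items":{"type":"number"}},"turn":{"type":"array","items":{"type":"number"}}}}},"force":{"type":"number"}},"required":["moves"]}

```bash
mkdir -p pics; ls; python3 - <<'E'
from station import get_obs, vision
import cv2
o=get_obs();print(o)
for n in ["scene","top","wrist"]:
    cv2.imwrite(f"pics/{n}0.png",vision.camera(n)); print(n,vision.camera_info(n))
E
```

```text
pics
{'time_s': 0.0, 'qpos': array([ 1.21241921e+00,  3.00473310e-01,  1.52160248e+00,  4.22829065e-06,
        1.32067479e+00, -6.65842752e-02]), 'joint_vel': array([-4.71663003e-04,  5.81423408e-04, -1.36578476e-04,  1.15345818e-04,
       -4.88676699e-04, -3.58118520e-05]), 'tau': array([ 8.42059144e-04, -5.31795073e+01, -3.52744532e+01,  7.08994735e-02,
        2.43010547e-02, -7.59577097e-05]), 'ee_pos': array([0.15811855, 0.52650426, 0.20487606]), 'eef_rot': array([-3.14043756e+00, -8.11296807e-05,  2.84979872e+00]), 'force': array([ 0.17111571, -0.44726001, -0.83461445]), 'moment': array([-0.00634195,  0.01346363,  0.0222379 ]), 'grip_width': 0.09395403629993516}
scene {'camera_matrix': array([[367.46906079,   0.        , 314.59766811],
       [  0.        , 367.46906079, 194.65603512],
       [  0.        ,   0.        ,   1.        ]]), 'rvec': array([ 1.97288047,  1.83460516, -0.52244734]), 'tvec': array([-0.01862449, -0.39442366,  1.44172787])}
top {'camera_matrix': array([[490.60468221,   0.        , 312.89219749],
       [  0.        , 490.60468221, 202.86454247],
       [  0.        ,   0.        ,   1.        ]]), 'rvec': array([ 2.15380507, -2.1666759 ,  0.13368545]), 'tvec': array([-0.04100769,  0.58709825,  1.47705637])}
wrist {'camera_matrix': array([[344.70725368,   0.        , 317.38185613],
       [  0.        , 344.70725368, 202.11118623],
       [  0.        ,   0.        ,   1.        ]]), 'mount': array([[ 5.35090245e-05, -9.67950657e-01, -2.51140442e-01,
         7.27259044e-02],
       [ 9.99999914e-01,  1.55192135e-04, -3.85080587e-04,
        -1.40023489e-04],
       [ 4.11714029e-04, -2.51140400e-01,  9.67950582e-01,
        -1.78469209e-01],
       [ 0.00000000e+00,  0.00000000e+00,  0.00000000e+00,
         1.00000000e+00]])}
```

View pics/scene0.png

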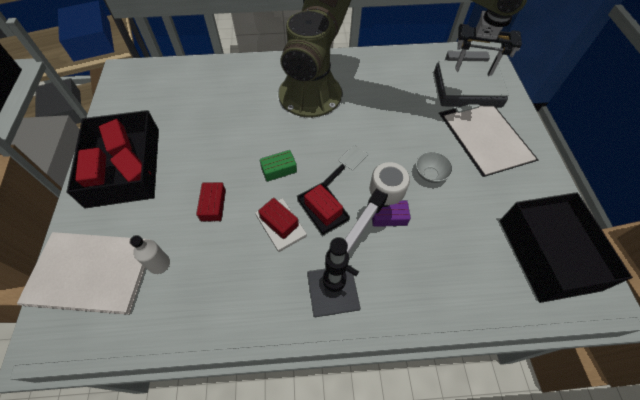

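View pics/top0.png

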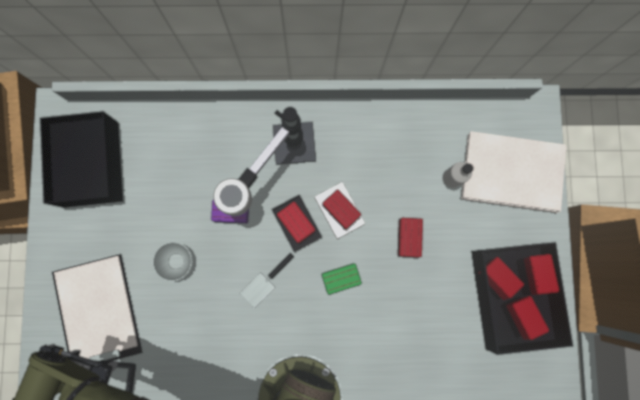

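View pics/wrist0.png

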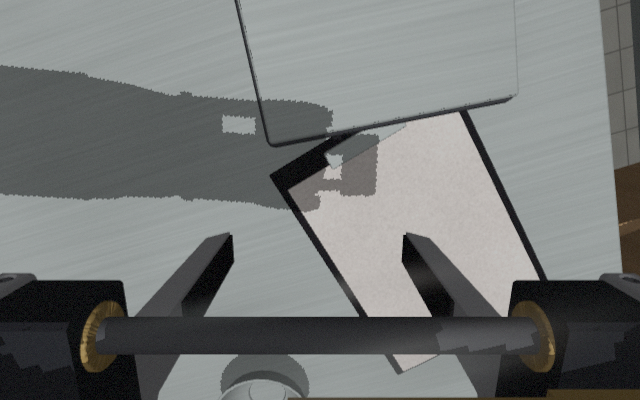

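```bash
cat > h.py <<'E'
import numpy as np,cv2
from station import get_obs, vision
from scipy.spatial.transform import Rotation as R
def cam(n):
    i=vision.camera_info(n);K=np.array(i["camera_matrix"])
    if n=="wrist":
        o=get_obs();T=np.eye(4);T[:3,:3]=R.from_euler('xyz',o["eef_rot"]).as_matrix();T[:3,3]=o["ee_pos"]
        M=T@np.array(i["mount"]);return K,M[:3,:3],M[:3,3]
    r=cv2.Rodrigues(np.array(i["rvec"]))[0];return K,r.T,-r.T@np.array(i["tvec"]).ravel()
def ray(n,uv,c=None):
    K,A,p=c or cam(n);d=A@np.linalg.solve(K,[uv[0],uv[1],1.]);return p,d
def atz(n,uv,z,c=None):
    p,d=ray(n,uv,c);return p+d*(z-p[2])/d[2]
def proj(n,P,c=None):
    K,A,p=c or cam(n);q=(A.T@(np.atleast_2d(P)-p).T);q=K@q;return (q[:2]/q[2]).T
def tri(obs):
    A=[];b=[]
    for n,uv in obs:
        p,d=ray(n,uv);d=d/np.linalg.norm(d);M=np.eye(3)-np.outer(d,d);A.append(M);b.append(M@p)
    x,res,_,_=np.linalg.lstsq(np.vstack(A),np.hstack(b),rcond=None);return x,np.sqrt(res)
def crop(f,out,x0,y0,x1,y1,s):
    im=cv2.imread(f)[y0:y1,x0:x1];cv2.imwrite(out,cv2.resize(im,None,fx=s,fy=s,interpolation=cv2.INTER_CUBIC))
E
python3 - <<'E'
from h import *
for n in ("scene","top"): print(n,cam(n)[2])
crop("pics/scene0.png","pics/s0a.png",290,140,450,320,4) if 0 else crop("pics/scene0.png","pics/s0a.png",250,150,450,300,4)
crop("pics/top0.png","pics/t0a.png",200,95,390,235,4)
crop("pics/scene0.png","pics/s0b.png",420,0,560,110,5)
E
```

```text
scene [ 1.08886269 -0.05467904  1.0226849 ]
top [ 0.40434411 -0.03993864  1.53719623]
```

View pics/s0a.png

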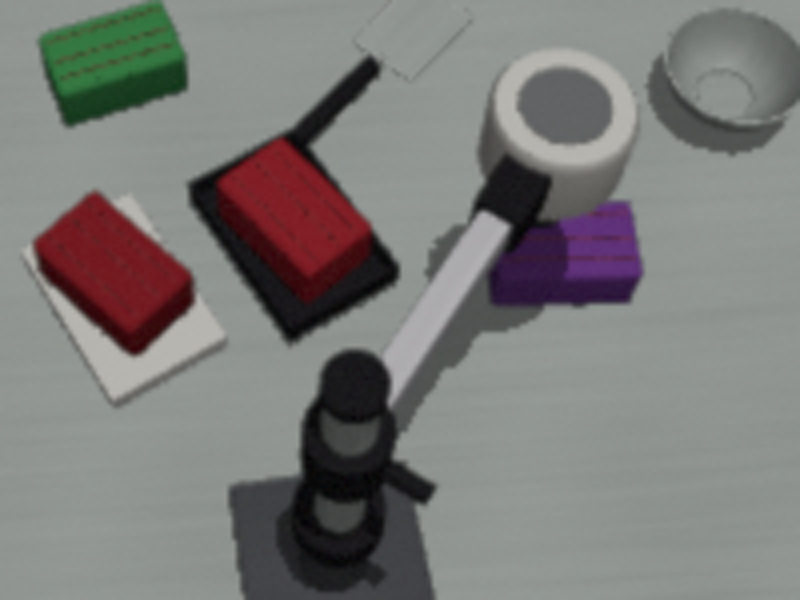

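View pics/t0a.png

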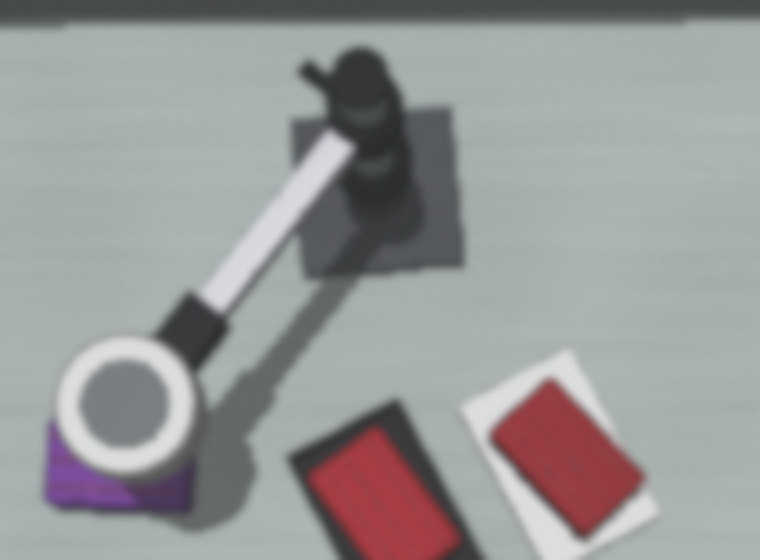

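View pics/s0b.png

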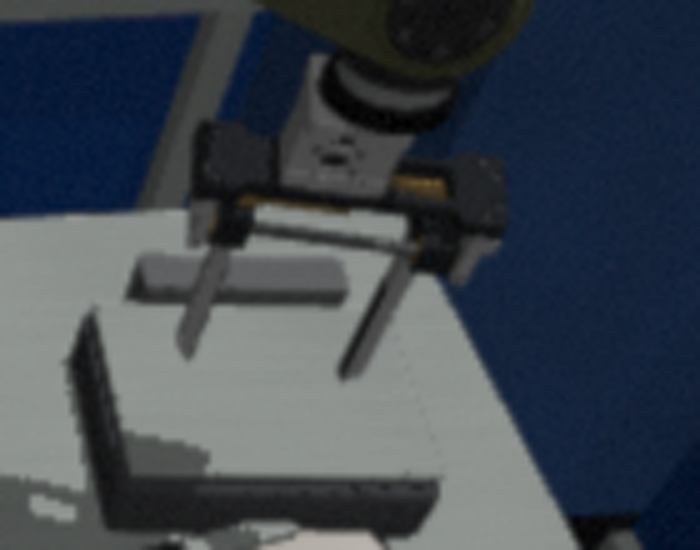

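```bash
python3 - <<'E'
from h import *
crop("pics/scene0.png","pics/s0c.png",290,175,360,240,10)
crop("pics/top0.png","pics/t0c.png",265,185,335,255,8)
crop("pics/scene0.png","pics/s0d.png",355,150,425,220,8)
crop("pics/top0.png","pics/t0d.png",200,165,270,235,8)
crop("pics/top0.png","pics/t0e.png",260,95,330,170,8)
crop("pics/scene0.png","pics/s0e.png",295,225,375,320,6)
E
```

```text
(no output)
```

View pics/s0c.png

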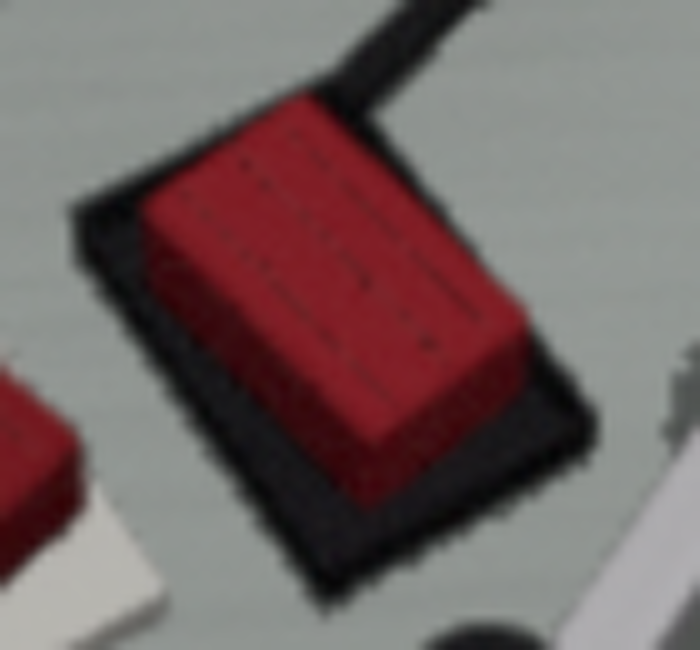

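View pics/t0c.png

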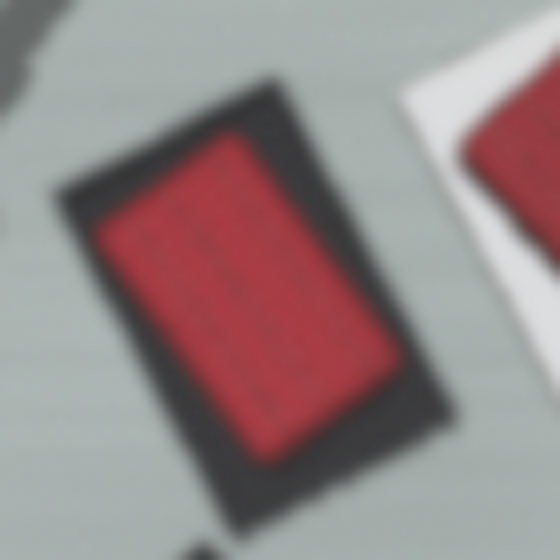

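View pics/s0d.png

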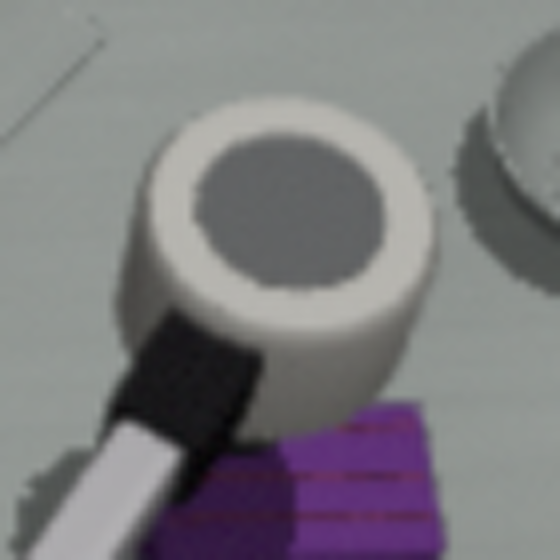

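View pics/t0d.png

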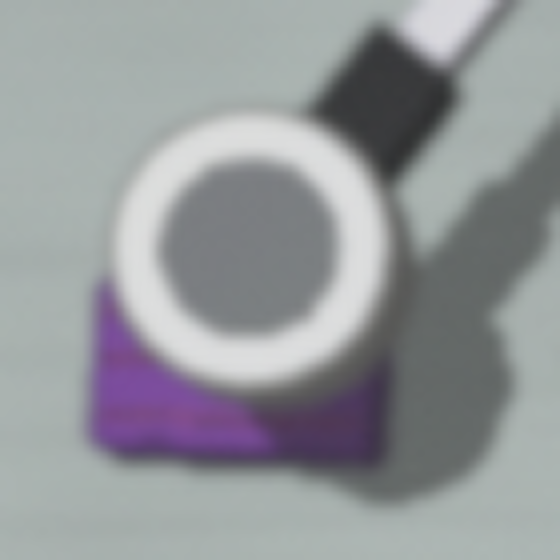

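View pics/t0e.png

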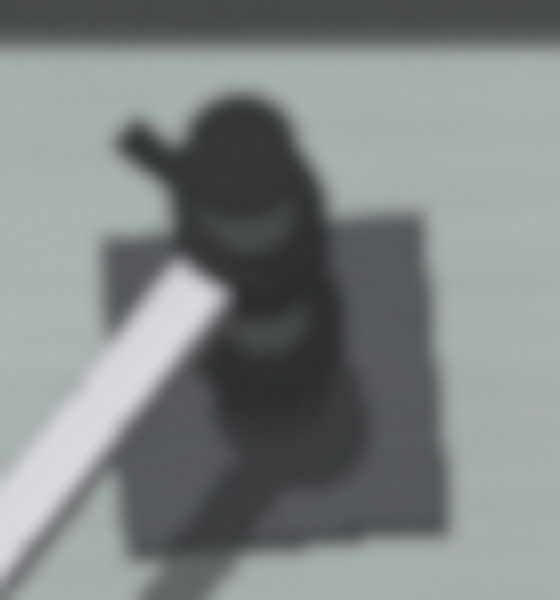

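View pics/s0e.png

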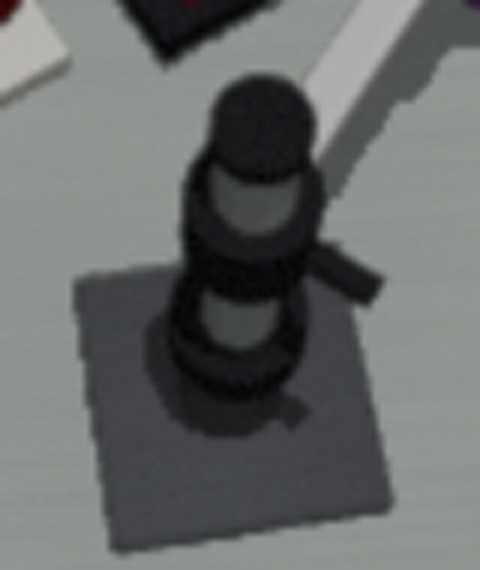

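```bash
cat > m0.py <<'E'
from h import *
def f(p,s,x0,y0): return ((p[0]+.5)/s-.5+x0,(p[1]+.5)/s-.5+y0)
S=[(142,208),(305,95),(528,318),(375,445)];T=[(403,350),(262,462),(97,228),(240,135)]
C=[]
for a,b in zip(S,T):
    x,r=tri([("scene",f(a,10,290,175)),("top",f(b,8,265,185))]);C.append(x);print(x.round(4),r.round(4))
C=np.array(C);bt=C.mean(0);print("block",bt.round(4),np.linalg.norm(np.roll(C,-1,0)-C,axis=1).round(4))
h,r=tri([("scene",f((289,212),8,355,150)),("top",f((250,246),8,200,165))]);print("head",h.round(4),r)
F=[]
for a,b in [((75,282),(447,532)),((392,508),(103,240)),((118,552),(420,212))]:
    x,r=tri([("scene",f(a,6,295,225)),("top",f(b,8,260,95))]);F.append(x);print(x.round(4),r)
FT=np.array([atz("top",f(p,8,260,95),0.012) for p in [(103,240),(420,212),(447,532),(132,558)]]);print("foot",FT.mean(0).round(4),np.linalg.norm(np.roll(FT,-1,0)-FT,axis=1).round(4))
p,r=tri([("scene",f((262,122),6,295,225)),("top",f((242,145),8,260,95))]);print("cap",p.round(4),r)
print("d head-cap",np.linalg.norm((h-p)[:2]),np.linalg.norm((bt-p)[:2]))
print("d foot",np.linalg.norm((h-FT.mean(0))[:2]),np.linalg.norm((bt-FT.mean(0))[:2]))
E
python3 m0.py
```

```text
[ 0.5059 -0.0501  0.0702] [0.0001]
[0.4646 0.0029 0.0639] [0.0001]
[0.5524 0.0636 0.0695] [0.0015]
[0.5882 0.0123 0.0632] [0.0018]
block [0.5278 0.0072 0.0667] [0.0674 0.1068 0.0628 0.1036]
head [0.5808 0.1709 0.2588] [0.00122736]
[ 0.7241 -0.0541  0.0064] [0.00086986]
[0.8423 0.0823 0.0117] [0.00108739]
[ 0.8529 -0.0434  0.0129] [0.00025052]
foot [0.7829 0.0143 0.012 ] [0.127  0.1306 0.1249 0.1297]
cap [0.7845 0.0134 0.3209] [0.00063478]
d head-cap 0.2574694695635166 0.2567776080611979
d foot 0.25568089055855453 0.25519569442564183
```

```bash
cat >> h.py <<'E'
def tool(W):
    o=get_obs();A=R.from_euler('xyz',o["eef_rot"]).as_matrix()
    return ((np.atleast_2d(W)-o["ee_pos"])@A*1000).round(1)
P=np.array([.784,.0138])
E
python3 - <<'E'
from h import *
n=np.array([.2877,.9577])
g=[.6025,.243]
W=[[.158,.527,.30],[.6025,.243,.30],[.6025,.243,.222]]
print(tool(W))
E
```

```text
[[ 3.000e-01  3.000e-01 -9.500e+01]
 [-5.071e+02 -1.438e+02 -9.490e+01]
 [-5.071e+02 -1.438e+02 -1.690e+01]]
```

Emit:
play_rows(
  moves=[
    {"claw":0,"linear":[0,0,-60],"turn":[0,0,0]},
    {"claw":0,"linear":[-50,-14,-95],"turn":[0,0,0]},
    {"claw":0,"linear":[-105,-30,-95],"turn":[0,0,0]},
    {"claw":0,"linear":[-160,-45,-95],"turn":[0,0,0]},
    {"claw":0,"linear":[-215,-61,-95],"turn":[0,0,0]},
    {"claw":0,"linear":[-270,-77,-95],"turn":[0,0,0]},
    {"claw":0,"linear":[-325,-92,-95],"turn":[0,0,0]},
    {"claw":0,"linear":[-380,-108,-95],"turn":[0,0,0]},
  ],
)

```text
time_s: 1.15
ee_pos: [0.4924, 0.3126, 0.2999]
eef_rot: [-3.141, -0.0, 2.85]
force: [-0.1, 0.6, 0.4]
grip_width: 0.0176
```

```bash
python3 - <<'E'
from h import *
print(tool([[.6025,.243,.30],[.6025,.243,.222]]),get_obs()["qpos"])
E
```

```text
[[-1.254e+02 -3.500e+01 -1.000e-01]
 [-1.255e+02 -3.490e+01  7.790e+01]] [ 5.03099486e-01  3.26641185e-01  1.26989835e+00 -5.16479476e-04
  1.54600090e+00 -7.75863174e-01]
```

Emit:
play_rows(
  moves=[
    {"claw":0,"linear":[-50,-14,0],"turn":[0,0,0]},
    {"claw":0,"linear":[-95,-27,0],"turn":[0,0,0]},
    {"claw":0,"linear":[-125,-35,0],"turn":[0,0,0]},
    {"claw":0,"linear":[-125,-35,40],"turn":[0,0,0]},
    {"claw":0,"linear":[-125,-35,78],"turn":[0,0,0]},
    {"claw":0,"linear":[-125,-35,78],"turn":[0,0,0]},
  ],
)

```text
time_s: 1.9
ee_pos: [0.601, 0.2427, 0.2191]
eef_rot: [-3.137, -0.005, 2.85]
force: [0.3, -0.1, -0.0]
grip_width: 0.0002
```

```bash
python3 - <<'E'
from h import *
for n in ["scene","top","wrist"]: cv2.imwrite(f"pics/{n}1.png",vision.camera(n))
crop("pics/scene1.png","pics/s1a.png",290,60,490,210,4)
n=np.array([.2877,.9577])
for t in [142.3,147,152,157,162,167,172,177,181.5,183.5]:
    a=np.radians(t);h=P+.257*np.array([np.cos(a),np.sin(a)]);q=h+.0605*n
    print(t,h.round(4),tool([[*q,.222]])[0])
E
```

```text
142.3 [0.5807 0.171 ] [  0.2 -15.1   2. ]
147 [0.5685 0.1538] [  6.9 -35.1   2. ]
152 [0.5571 0.1345] [ 12.3 -56.9   2. ]
157 [0.5474 0.1142] [ 15.7 -79.    2. ]
162 [0.5396 0.0932] [  17.2 -101.4    2. ]
167 [0.5336 0.0716] [  16.7 -123.8    2. ]
172 [0.5295 0.0496] [  14.3 -146.1    1.9]
177 [0.5274 0.0273] [   9.9 -168.1    1.9]
181.5 [0.5271 0.0071] [   4.4 -187.5    1.9]
183.5 [ 0.5275 -0.0019] [   1.4 -196.     1.9]
```

View pics/s1a.png

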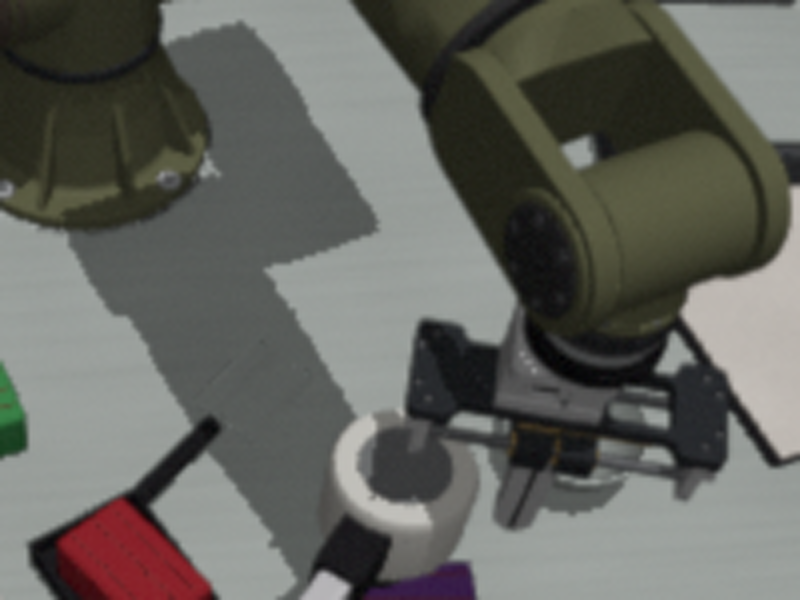

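View pics/top1.png

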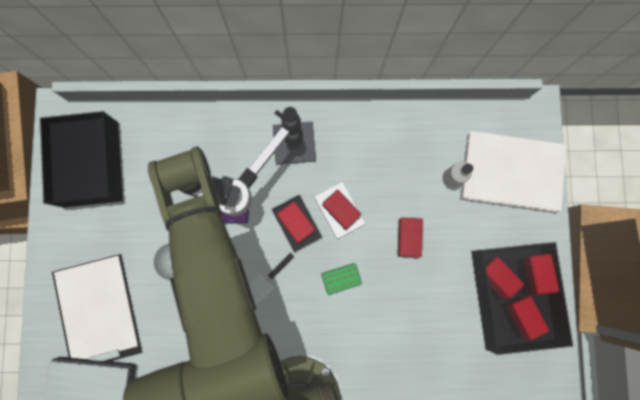

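View pics/wrist1.png

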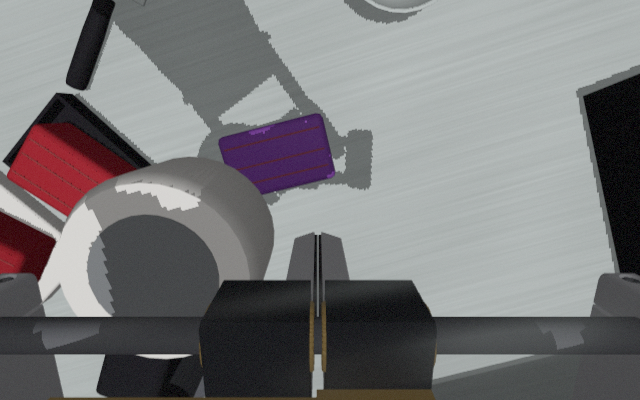

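Emit:
play_rows(
  moves=[
    {"claw":0,"linear":[0,-15,0],"turn":[0,0,0]},
    {"claw":0,"linear":[7,-35,0],"turn":[0,0,0]},
    {"claw":0,"linear":[12,-57,0],"turn":[0,0,0]},
    {"claw":0,"linear":[16,-79,0],"turn":[0,0,0]},
    {"claw":0,"linear":[17,-101,0],"turn":[0,0,0]},
    {"claw":0,"linear":[17,-124,0],"turn":[0,0,0]},
    {"claw":0,"linear":[14,-146,0],"turn":[0,0,0]},
    {"claw":0,"linear":[14,-146,0],"turn":[0,0,0]},
  ],
)

```text
time_s: 3.05
ee_pos: [0.5469, 0.1069, 0.2253]
eef_rot: [3.139, 0.003, 2.849]
force: [-0.0, 6.9, -0.9]
grip_width: 0.0003
```

```bash
python3 - <<'E'
from h import *
n=np.array([.2877,.9577])
for n_ in ["scene","wrist"]: cv2.imwrite(f"pics/{n_}2.png",vision.camera(n_))
crop("pics/scene2.png","pics/s2a.png",270,80,470,230,4)
print(get_obs()["ee_pos"],get_obs()["force"])
for t in [172,174.5,177,179,181.5,183.5,185]:
    a=np.radians(t);h=P+.257*np.array([np.cos(a),np.sin(a)]);q=h+.0605*n
    print(t,h.round(4),tool([[*q,.222]])[0])
E
```

```text
[0.54715392 0.10782112 0.2251955 ] [-1.66140786  6.96766207  0.3975817 ]
172 [0.5295 0.0496] [ 0.2 -0.4  3.2]
174.5 [0.5282 0.0384] [ -1.8 -11.4   3.2]
177 [0.5274 0.0273] [ -4.2 -22.4   3.2]
179 [0.527  0.0183] [ -6.5 -31.    3.1]
181.5 [0.5271 0.0071] [ -9.8 -41.8   3.1]
183.5 [ 0.5275 -0.0019] [-12.7 -50.2   3.1]
185 [ 0.528  -0.0086] [-15.1 -56.5   3.1]
```

View pics/s2a.png

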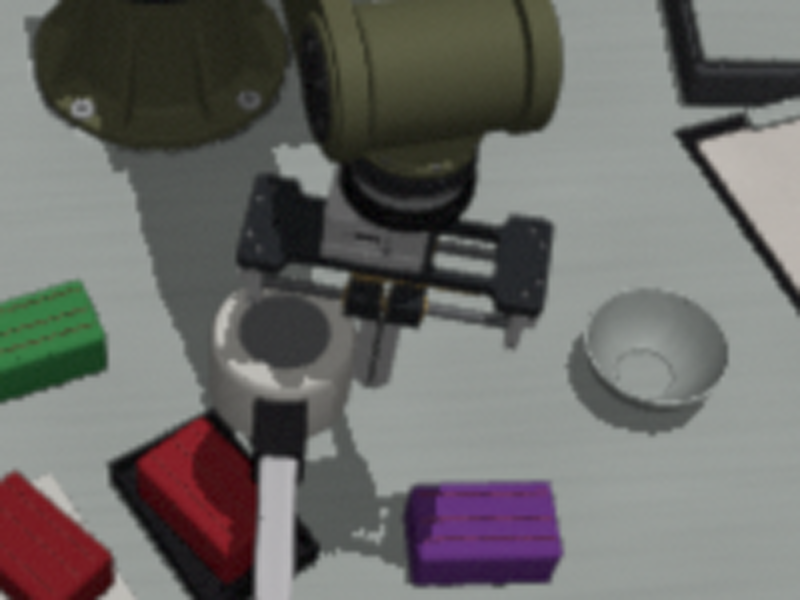

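View pics/wrist2.png

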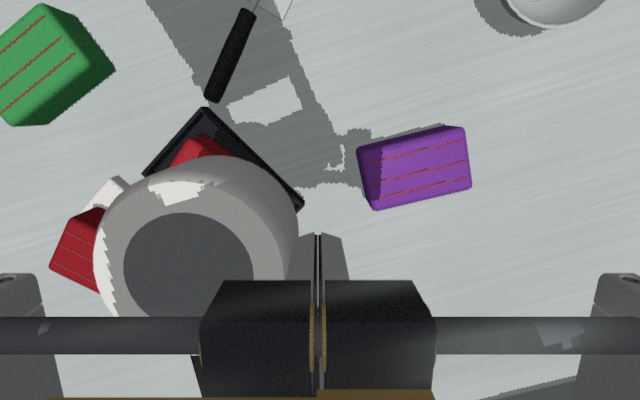

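Emit:
play_rows(
  moves=[
    {"claw":0,"linear":[-2,-11,0],"turn":[0,0,0]},
    {"claw":0,"linear":[-4,-22,0],"turn":[0,0,0]},
    {"claw":0,"linear":[-7,-32,0],"turn":[0,0,0]},
    {"claw":0,"linear":[-10,-42,0],"turn":[0,0,0]},
    {"claw":0,"linear":[-10,-42,0],"turn":[0,0,0]},
  ],
)

```text
time_s: 3.78
ee_pos: [0.5445, 0.065, 0.226]
eef_rot: [3.137, 0.004, 2.849]
force: [-1.3, 7.2, -0.6]
grip_width: 0.0009
```

Emit:
play_rows(
  moves=[
    {"claw":0,"linear":[0,8,0],"turn":[0,0,0]},
    {"claw":0,"linear":[0,20,0],"turn":[0,0,0]},
    {"claw":0,"linear":[0,45,0],"turn":[0,0,0]},
    {"claw":0,"linear":[0,45,0],"turn":[0,0,0]},
    {"claw":0,"linear":[0,45,0],"turn":[0,0,0]},
  ],
)

```text
time_s: 4.4
ee_pos: [0.5574, 0.1078, 0.2263]
eef_rot: [3.138, 0.004, 2.849]
force: [-0.6, 0.1, -0.8]
grip_width: 0.0001
```

```bash
python3 - <<'E'
from h import *
print(get_obs()["ee_pos"],get_obs()["force"])
for n_ in ["scene","top","wrist"]: cv2.imwrite(f"pics/{n_}3.png",vision.camera(n_))
crop("pics/scene3.png","pics/s3a.png",280,120,380,220,7)
crop("pics/top3.png","pics/t3a.png",200,130,330,240,6)
E
```

```text
[0.55740489 0.10783174 0.22628506] [-0.64880439  0.14649431 -0.82038037]
```

View pics/s3a.png

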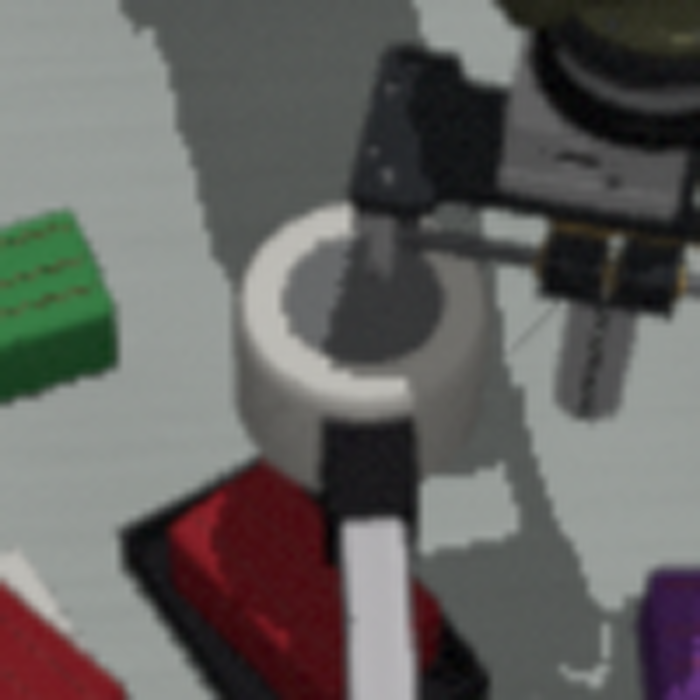

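View pics/t3a.png

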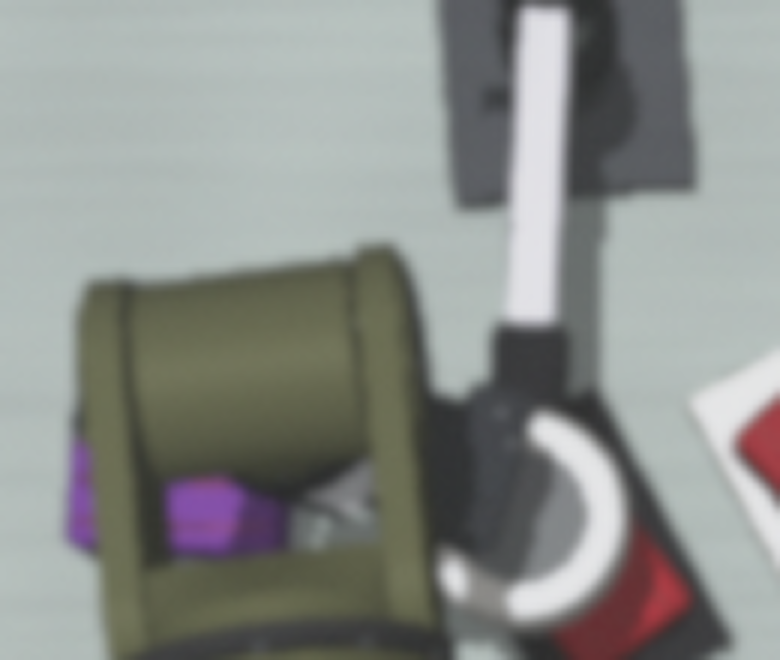

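View pics/wrist3.png

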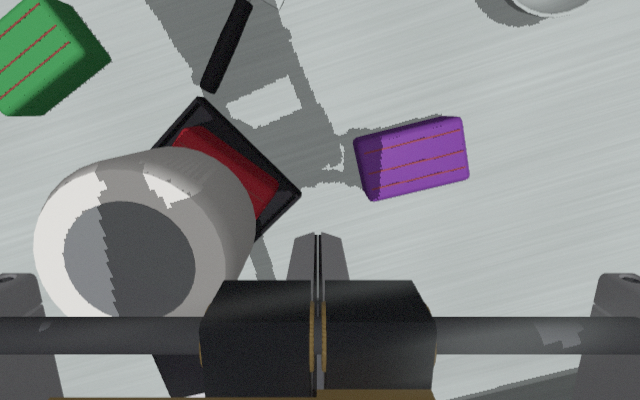

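```bash
cat > hd.py <<'E'
from h import *
def f(p,s,x0,y0): return ((p[0]+.5)/s-.5+x0,(p[1]+.5)/s-.5+y0)
def ang(x): d=x[:2]-P;return np.degrees(np.arctan2(d[1],d[0]))%360,np.linalg.norm(d)
E
python3 - <<'E'
from hd import *
s=f((363,301),7,280,120)
for o in ([("scene",s)],[("wrist",(130,261))]):
    x=atz(*o[0],.2588);print(x.round(4),ang(x))
print(tri([("scene",s),("wrist",(130,261))]))
print(ang(np.array([.5278,.0072])))
E
```

```text
[0.5278 0.0255 0.2588] (np.float64(177.37544905767544), np.float64(0.2564654795980958))
[0.5256 0.0274 0.2588] (np.float64(176.98943038603062), np.float64(0.25873527059225787))
(array([0.52619628, 0.02580698, 0.25656498]), array([5.77617878e-05]))
(np.float64(181.4756773081494), np.float64(0.2562849976100825))
```

```bash
python3 - <<'E'
from hd import *
n=np.array([.2877,.9577])
for t in [177.3,181.5,183.5,185.6]:
    a=np.radians(t);h=P+.257*np.array([np.cos(a),np.sin(a)]);q=h+.0605*n
    print(t,h.round(4),tool([[*q,.225]])[0])
E
```

```text
177.3 [0.5273 0.0259] [  5.3 -26.4   1.2]
181.5 [0.5271 0.0071] [  0.1 -44.4   1.1]
183.5 [ 0.5275 -0.0019] [ -2.9 -52.9   1.1]
185.6 [ 0.5282 -0.0113] [ -6.3 -61.7   1.1]
```

Emit:
play_rows(
  moves=[
    {"claw":0,"linear":[5,-24,0],"turn":[0,0,0]},
    {"claw":0,"linear":[0,-44,0],"turn":[0,0,0]},
    {"claw":0,"linear":[-3,-53,0],"turn":[0,0,0]},
    {"claw":0,"linear":[-6.3,-61.7,0],"turn":[0,0,0]},
    {"claw":0,"linear":[-6.3,-61.7,0],"turn":[0,0,0]},
  ],
)

```text
time_s: 5.18
ee_pos: [0.5456, 0.0463, 0.2262]
eef_rot: [3.136, 0.003, 2.848]
force: [-1.9, 6.8, -0.3]
grip_width: 0.0004
```

Emit:
play_rows(
  moves=[
    {"claw":0,"linear":[0,8,0],"turn":[0,0,0]},
    {"claw":0,"linear":[0,20,0],"turn":[0,0,0]},
    {"claw":0,"linear":[0,60,0],"turn":[0,0,0]},
    {"claw":0,"linear":[0,110,0],"turn":[0,0,0]},
    {"claw":0,"linear":[0,150,0],"turn":[0,0,0]},
    {"claw":0,"linear":[0,150,0],"turn":[0,0,0]},
  ],
)

```text
time_s: 5.92
ee_pos: [0.5894, 0.1921, 0.2263]
eef_rot: [3.137, 0.003, 2.85]
force: [-0.3, -0.8, -0.3]
grip_width: 0.0004
```

```bash
python3 - <<'E'
from h import *
print(get_obs()["ee_pos"],get_obs()["force"])
for n_ in ["scene","top","wrist"]: cv2.imwrite(f"pics/{n_}4.png",vision.camera(n_))
crop("pics/scene4.png","pics/s4a.png",270,120,370,220,7)
crop("pics/top4.png","pics/t4a.png",240,150,340,250,7)
E
```

```text
[0.58935117 0.19208761 0.22631921] [-0.26697893 -0.83926427 -0.31754362]
```

View pics/s4a.png

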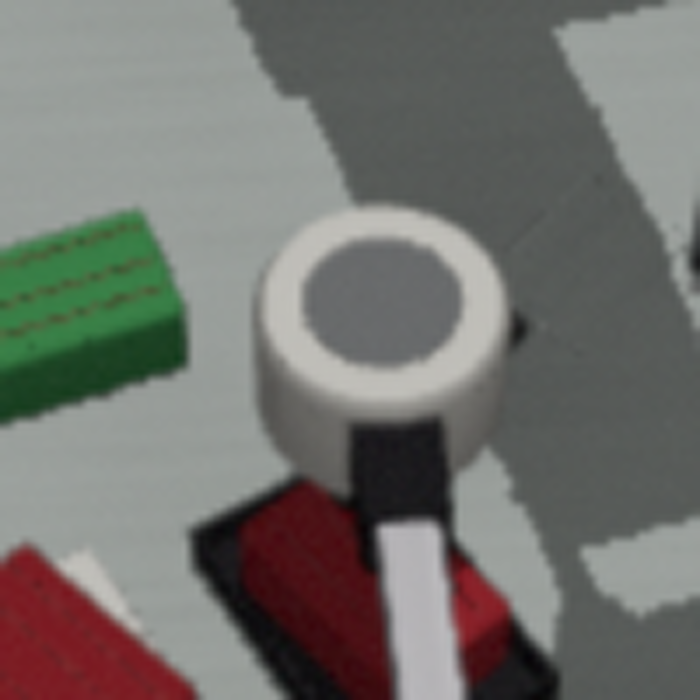

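View pics/t4a.png

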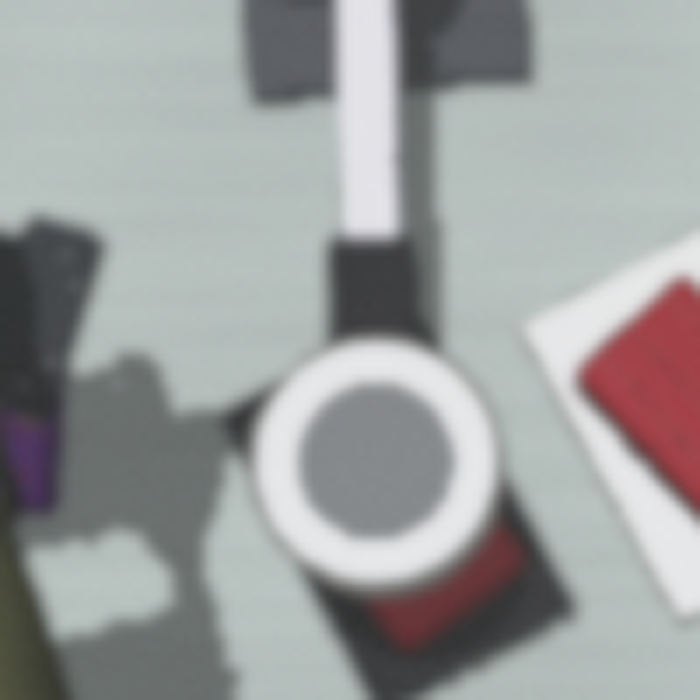

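View pics/wrist4.png

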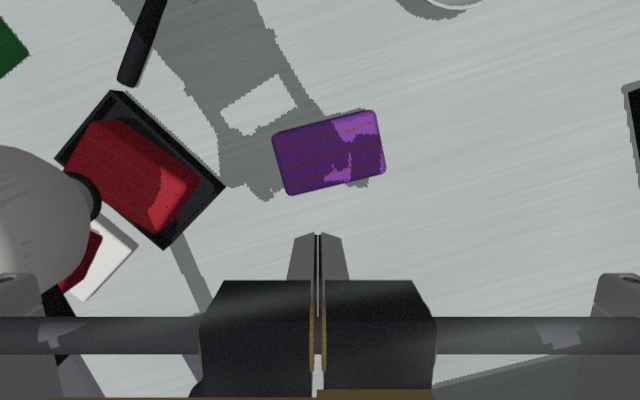

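```bash
python3 - <<'E'
from hd import *
s=f((382.5,302),7,270,120);t=f((376.5,461),7,240,150)
for o in (("scene",s),("top",t)):
    x=atz(*o,.2588);print(x.round(4),ang(x))
x,r=tri([("scene",s),("top",t)]);print(x,r,ang(x))
# block-only
C=[[142,208],[305,95],[528,318],[375,445]];T=[(403,350),(262,462),(97,228),(240,135)]
for z in (.064,.067,.070):
  print(z,np.mean([atz("scene",f(c,10,290,175),z) for c in C],0).round(4),np.mean([atz("top",f(c,8,265,185),z) for c in T],0).round(4))
E
```

```text
[0.5269 0.007  0.2588] (np.float64(181.52038750273456), np.float64(0.2572175964283521))
[0.5269 0.0075 0.2588] (np.float64(181.40600265660387), np.float64(0.2571796350834234))
[0.52688274 0.00723236 0.25880582] [0.00036374] (np.float64(181.46320812442985), np.float64(0.257201123573549))
0.064 [0.5262 0.0073 0.064 ] [0.528  0.0072 0.064 ]
0.067 [0.528  0.0071 0.067 ] [0.5278 0.0071 0.067 ]
0.07 [0.5297 0.0069 0.07  ] [0.5275 0.007  0.07  ]
```

```bash
python3 - <<'E'
from hd import *
print(tool([[.5894,.192,.30],[.527,.0072,.30],[.527,.0072,.265]]))
E
```

```text
[[   0.3    3.1  -73.1]
 [   6.4 -191.8  -74.1]
 [   6.5 -192.   -39.1]]
```

Emit:
play_rows(
  moves=[
    {"claw":0,"linear":[0,3,-50],"turn":[0,0,0]},
    {"claw":0,"linear":[1,-15,-74],"turn":[0,0,0]},
    {"claw":0,"linear":[3,-70,-74],"turn":[0,0,0]},
    {"claw":0,"linear":[5,-120,-74],"turn":[0,0,0]},
    {"claw":0,"linear":[6,-170,-74],"turn":[0,0,0]},
    {"claw":0,"linear":[6.4,-192,-74],"turn":[0,0,0]},
    {"claw":0,"linear":[6.4,-192,-74],"turn":[0,0,0]},
    {"claw":0,"linear":[6.4,-192,-50],"turn":[0,0,0]},
  ],
)

```text
time_s: 7.08
ee_pos: [0.5276, 0.0069, 0.2772]
eef_rot: [3.136, 0.007, 2.846]
force: [0.3, 0.4, -0.3]
grip_width: 0.0
```

Emit:
play_rows(
  moves=[
    {"claw":0,"linear":[0,0,0],"turn":[0,0,0]},
    {"claw":0,"linear":[0,0,0],"turn":[0,0,0]},
  ],
)

```text
time_s: 7.32
ee_pos: [0.5279, 0.0072, 0.2782]
eef_rot: [3.136, 0.008, 2.846]
force: [0.1, -0.2, 0.5]
grip_width: 0.0006
```

```bash
python3 - <<'E'
from hd import *
print(get_obs()["ee_pos"],get_obs()["force"])
for n_ in ["scene"]: cv2.imwrite(f"pics/{n_}5.png",vision.camera(n_))
crop("pics/scene5.png","pics/s5a.png",270,100,390,220,6)
print(tool([[.527,.0072,.2588],[.527,.0072,.20],[.527,.0072,.177]]))
E
```

```text
[0.52789549 0.00719335 0.27817509] [ 0.08753925 -0.16291404  0.48794479]
[[  1.1  -0.4  19.4]
 [  1.5  -0.7  78.2]
 [  1.7  -0.9 101.2]]
```

View pics/s5a.png

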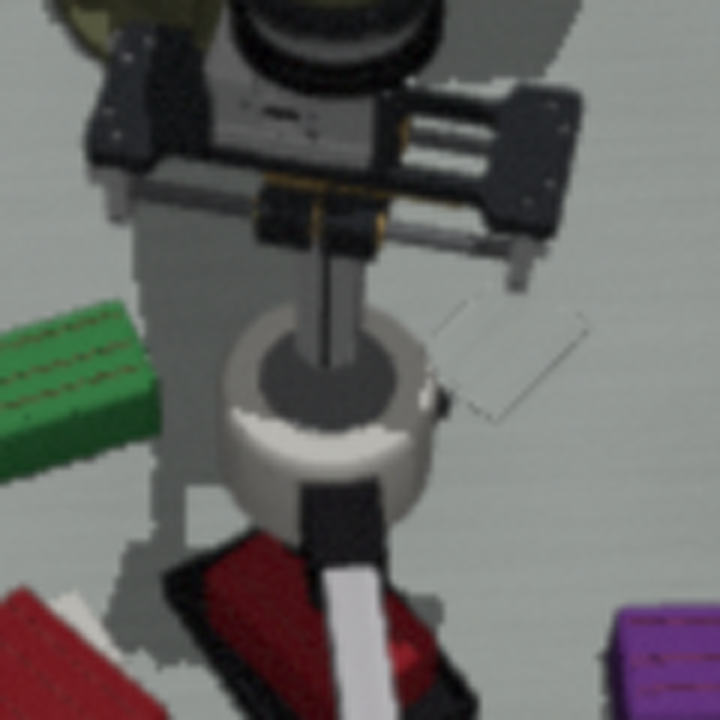

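Emit:
play_rows(
  moves=[
    {"claw":0,"linear":[0.5,0,16],"turn":[0,0,0]},
    {"claw":0,"linear":[1,0,24],"turn":[0,0,0]},
    {"claw":0,"linear":[1,0,32],"turn":[0,0,0]},
    {"claw":0,"linear":[1,0,40],"turn":[0,0,0]},
    {"claw":0,"linear":[1,0,40],"turn":[0,0,0]},
  ],
)

```text
time_s: 8.0
ee_pos: [0.5274, 0.0076, 0.2378]
eef_rot: [3.135, 0.008, 2.846]
force: [1.2, -0.4, 1.7]
grip_width: 0.0007
```

```bash
python3 - <<'E'
from hd import *
print(get_obs()["ee_pos"],get_obs()["force"],get_obs()["eef_rot"])
print(tool([[.527,.0072,.2],[.527,.0072,.19],[.527,.0072,.177]]))
E
```

```text
[0.52741277 0.00762905 0.23782033] [ 1.15510992 -0.44553998  1.72732241] [3.13539573 0.00819787 2.84632842]
[[ 0.6 -0.8 37.8]
 [ 0.7 -0.8 47.8]
 [ 0.8 -0.9 60.8]]
```

Emit:
play_rows(
  moves=[
    {"claw":0,"linear":[0,-0.3,10],"turn":[0,0,0]},
    {"claw":0,"linear":[0,-0.5,20],"turn":[0,0,0]},
    {"claw":0,"linear":[0.5,-0.7,30],"turn":[0,0,0]},
    {"claw":0,"linear":[0.5,-0.7,40],"turn":[0,0,0]},
  ],
)

```text
time_s: 8.5
ee_pos: [0.5276, 0.0073, 0.1982]
eef_rot: [3.135, 0.01, 2.846]
force: [1.0, 0.6, 9.5]
grip_width: 0.0005
```

```bash
python3 - <<'E'
from hd import *
for n_ in ["scene","wrist"]: cv2.imwrite(f"pics/{n_}6.png",vision.camera(n_))
crop("pics/scene6.png","pics/s6a.png",270,100,390,220,6)
print(get_obs()["ee_pos"],get_obs()["force"],get_obs()["eef_rot"])
E
```

```text
[0.52751782 0.00730754 0.19736681] [ 1.78912938 -0.04885648  3.17284615] [3.1349585  0.00942362 2.84636932]
```

View pics/s6a.png

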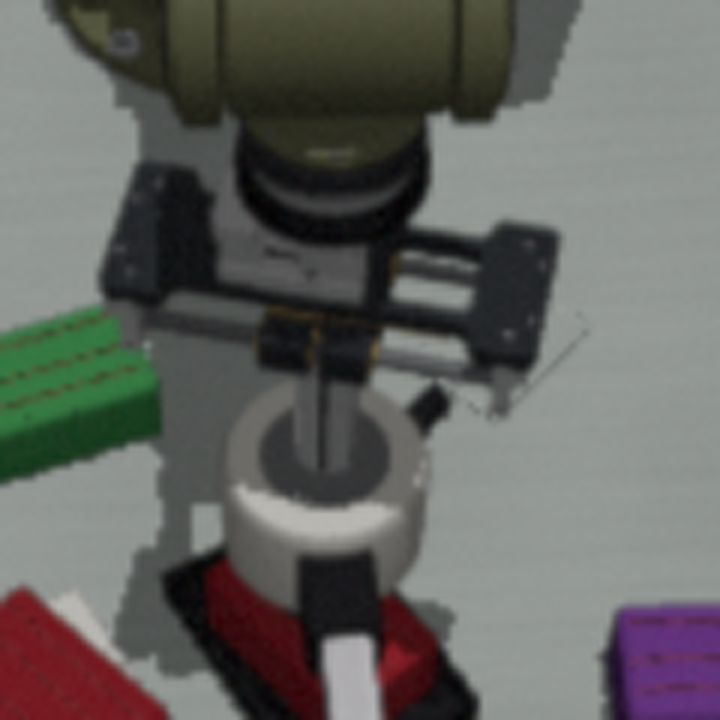

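View pics/wrist6.png

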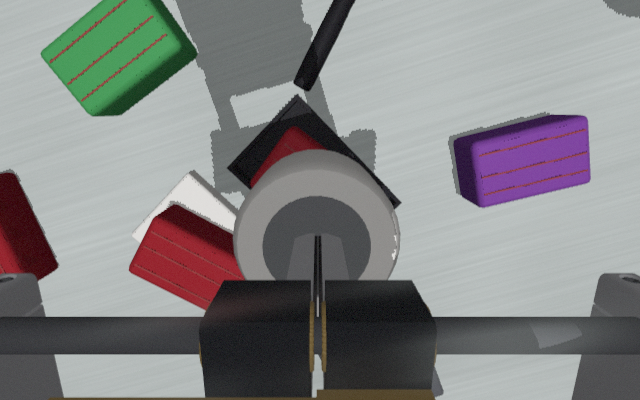

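Emit:
play_rows(
  moves=[
    {"claw":0,"linear":[0,0,2.5],"turn":[0,0,0]},
    {"claw":0,"linear":[0,0,5],"turn":[0,0,0]},
  ],
)

```text
time_s: 8.85
ee_pos: [0.5275, 0.0073, 0.1926]
eef_rot: [3.135, 0.01, 2.846]
force: [-3.5, 0.9, 9.0]
grip_width: 0.0004
```

Emit:
play_rows(
  moves=[
    {"claw":0,"linear":[0,0,2.5],"turn":[0,0,0]},
    {"claw":0,"linear":[0,0,5],"turn":[0,0,0]},
  ],
)

```text
time_s: 9.1
ee_pos: [0.5275, 0.0074, 0.1879]
eef_rot: [3.135, 0.01, 2.846]
force: [-2.6, 0.2, 8.8]
grip_width: 0.0001
```

Emit:
play_rows(
  moves=[
    {"claw":0,"linear":[0,0,2.5],"turn":[0,0,0]},
  ],
)

```text
time_s: 9.22
ee_pos: [0.5275, 0.0074, 0.1857]
eef_rot: [3.135, 0.011, 2.846]
force: [-3.0, -0.8, 9.7]
grip_width: 0.0003
```

Emit:
play_rows(
  moves=[
    {"claw":0,"linear":[0,0,2.5],"turn":[0,0,0]},
  ],
)

```text
time_s: 9.35
ee_pos: [0.5275, 0.0074, 0.1836]
eef_rot: [3.135, 0.011, 2.846]
force: [-2.7, -0.8, 11.1]
grip_width: 0.0004
```

Emit:
play_rows(
  moves=[
    {"claw":0,"linear":[0,0,2.5],"turn":[0,0,0]},
  ],
)

```text
time_s: 9.48
ee_pos: [0.5276, 0.0074, 0.1816]
eef_rot: [3.135, 0.012, 2.847]
force: [-4.4, -0.4, 11.3]
grip_width: 0.0004
```

Emit:
play_rows(
  moves=[
    {"claw":0,"linear":[0,0,1.5],"turn":[0,0,0]},
  ],
)

```text
time_s: 9.6
ee_pos: [0.5276, 0.0074, 0.1807]
eef_rot: [3.135, 0.012, 2.847]
force: [-4.2, 0.7, 11.6]
grip_width: 0.0005
```

```bash
python3 - <<'E'
from hd import *
for n_ in ["scene","wrist"]: cv2.imwrite(f"pics/{n_}7.png",vision.camera(n_))
crop("pics/scene7.png","pics/s7a.png",285,150,355,220,10)
print(get_obs()["ee_pos"],get_obs()["force"],get_obs()["eef_rot"])
E
```

```text
[0.52757526 0.00742064 0.18069029] [-3.90642233  0.54787772 10.96865507] [3.13470705 0.01235589 2.84657161]
```

View pics/s7a.png

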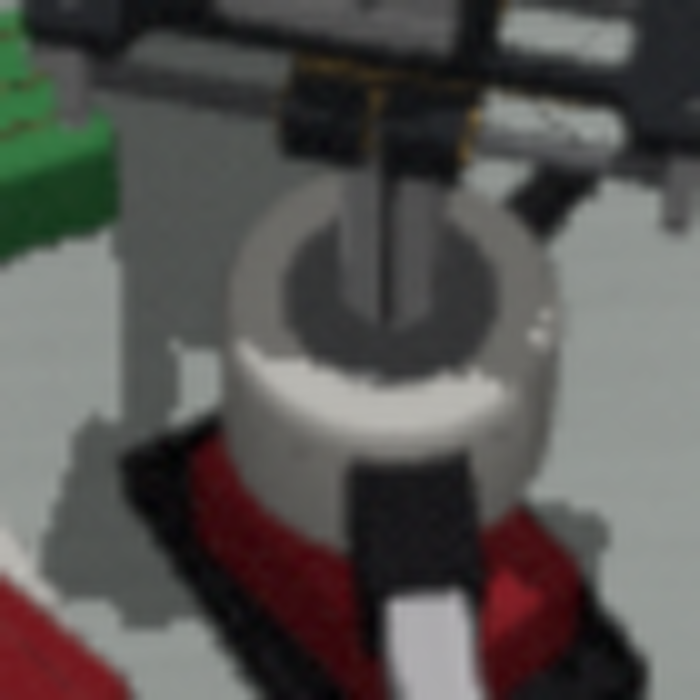

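View pics/wrist7.png

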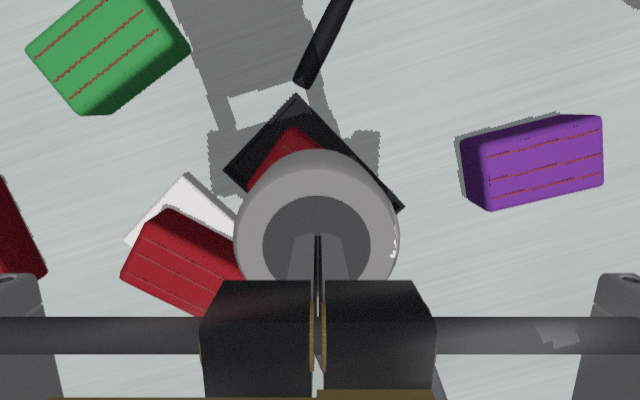

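Emit:
play_rows(
  moves=[
    {"claw":0,"linear":[0,0,2],"turn":[0,0,0]},
  ],
)

```text
time_s: 9.82
ee_pos: [0.5276, 0.0074, 0.1794]
eef_rot: [3.135, 0.013, 2.847]
force: [-4.4, -0.8, 12.4]
grip_width: 0.0006
```

Emit:
play_rows(
  moves=[
    {"claw":0,"linear":[0,0,0.8],"turn":[0,0,0]},
  ],
)

```text
time_s: 9.95
ee_pos: [0.5276, 0.0074, 0.1792]
eef_rot: [3.135, 0.014, 2.847]
force: [-4.2, -0.2, 12.2]
grip_width: 0.0007
```

Emit:
play_rows(
  moves=[
    {"claw":0,"linear":[0,0,1.2],"turn":[0,0,0]},
  ],
)

```text
time_s: 10.07
ee_pos: [0.5276, 0.0074, 0.1787]
eef_rot: [3.134, 0.014, 2.847]
force: [-5.2, 0.2, 12.9]
grip_width: 0.0004
```

Emit:
play_rows(
  moves=[
    {"claw":0,"linear":[0,0,0],"turn":[0,0,0]},
  ],
)

```text
time_s: 10.2
ee_pos: [0.5277, 0.0074, 0.1792]
eef_rot: [3.134, 0.015, 2.847]
force: [-0.1, 0.4, 5.1]
grip_width: 0.0005
```

Lift straight up and clear sideways, then check.

Emit:
play_rows(
  moves=[
    {"claw":0,"linear":[0,0,-5],"turn":[0,0,0]},
    {"claw":0,"linear":[0,0,-40],"turn":[0,0,0]},
    {"claw":0,"linear":[0,0,-100],"turn":[0,0,0]},
    {"claw":0,"linear":[0,50,-120],"turn":[0,0,0]},
    {"claw":0,"linear":[0,110,-120],"turn":[0,0,0]},
    {"claw":0,"linear":[0,170,-120],"turn":[0,0,0]},
    {"claw":0,"linear":[0,220,-120],"turn":[0,0,0]},
    {"claw":0,"linear":[0,220,-120],"turn":[0,0,0]},
  ],
)

```text
time_s: 11.2
ee_pos: [0.5895, 0.2204, 0.2992]
eef_rot: [3.135, 0.013, 2.85]
force: [-0.8, -0.3, 0.3]
grip_width: 0.0003
```

```bash
python3 - <<'E'
from h import *
print(get_obs()["ee_pos"],get_obs()["force"])
for n_ in ["scene","top","wrist"]: cv2.imwrite(f"pics/{n_}8.png",vision.camera(n_))
crop("pics/scene8.png","pics/s8a.png",270,130,370,230,7)
crop("pics/top8.png","pics/t8a.png",240,160,340,260,7)
E
```

```text
[0.58945134 0.22041498 0.29923934] [-0.78857653 -0.34781443  0.30403002]
```

View pics/s8a.png

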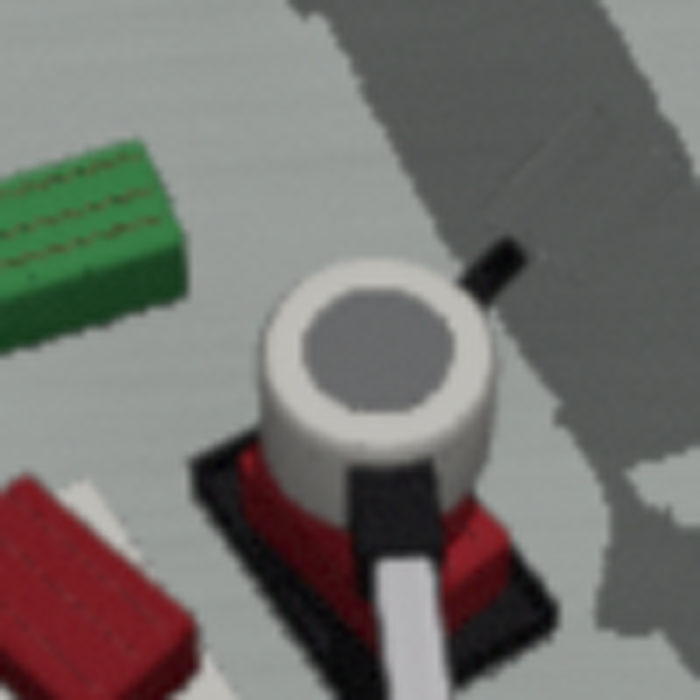

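View pics/t8a.png

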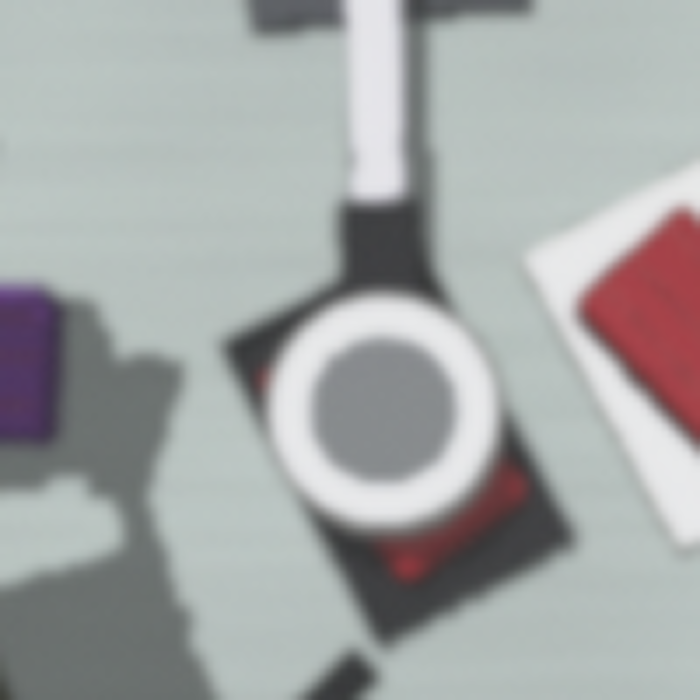

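View pics/wrist8.png

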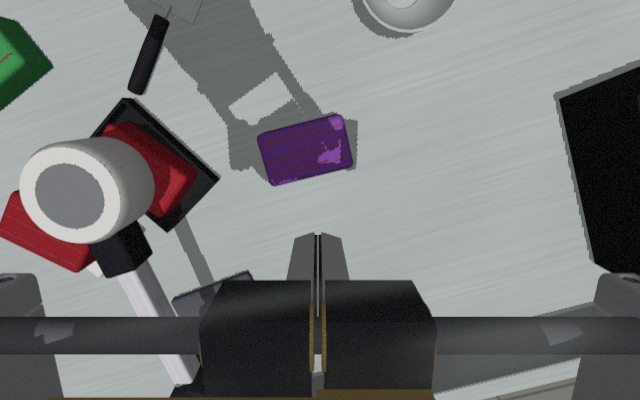

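```bash
python3 - <<'E'
from hd import *
s=f((378.5,350),7,270,130);t=f((384,408),7,240,160);w=(70,195.5)
x,r=tri([("scene",s),("top",t)]);print(x,r,ang(x))
x,r=tri([("scene",s),("top",t),("wrist",w)]);print(x,r,ang(x))
for o in (("scene",s),("top",t),("wrist",w)): print(atz(*o,.1785).round(4))
crop("pics/wrist8.png","pics/w8a.png",0,80,230,260,3.4)
E
```

```text
[0.52747574 0.00705631 0.18187583] [0.00046113] (np.float64(181.50588530086034), np.float64(0.2566128874632094))
[0.52668165 0.00722886 0.18037462] [0.00133854] (np.float64(181.46284403738503), np.float64(0.25740224369278253))
[0.5252 0.007  0.1785]
[0.5278 0.0075 0.1785]
[0.526  0.0061 0.1785]
```

View pics/w8a.png

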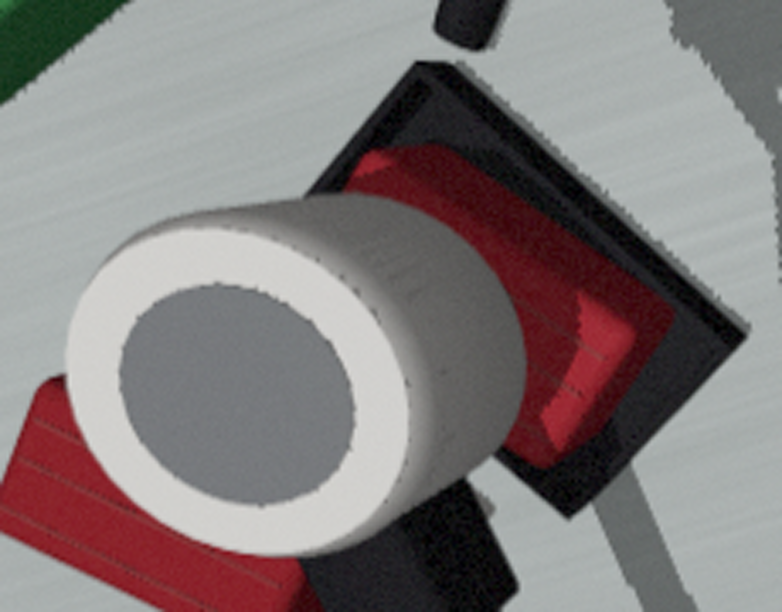

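```bash
python3 - <<'E'
from hd import *
w=f((634,322),3.4,0,80)
S=f((528,318),10,290,175);T=f((97,228),8,265,185)
print(tri([("wrist",w),("scene",S),("top",T)]),tri([("wrist",w),("scene",S)]),tri([("wrist",w),("top",T)]))
s=f((378.5,350),7,270,130);t=f((384,408),7,240,160);h=(70,195.5)
print(tri([("wrist",h),("scene",s)]),tri([("wrist",h),("top",t)]))
# model block corner overlay
C=np.array([[.5059,-.0501],[.4646,.0029],[.5524,.0636],[.5882,.0123]]);c=C.mean(0)
e=((C[2]-C[1])+(C[3]-C[0]));e/=np.linalg.norm(e);q=np.array([-e[1],e[0]])
im=cv2.imread("pics/wrist8.png")[80:260,0:230];im=cv2.resize(im,None,fx=3.4,fy=3.4,interpolation=cv2.INTER_CUBIC)
for z,col in((.066,(255,255,0)),(.070,(0,255,0))):
    B=np.array([[*(c+a*.055*e+b*.034*q),z] for a,b in((1,1),(1,-1),(-1,-1),(-1,1))])
    u=((proj("wrist",B)-[0,80]+.5)*3.4-.5).astype(int);cv2.polylines(im,[u],True,col,1)
cv2.imwrite("pics/w8b.png",im)
for cn,x0,y0,sc,fn in(("scene",290,175,10,"scene0"),("top",265,185,8,"top0")):
    im=cv2.resize(cv2.imread(f"pics/{fn}.png")[y0:y0+65,x0:x0+70],None,fx=sc,fy=sc,interpolation=cv2.INTER_CUBIC)
    for z,col in((.066,(255,255,0)),(.070,(0,255,0))):
        B=np.array([[*(c+a*.055*e+b*.034*q),z] for a,b in((1,1),(1,-1),(-1,-1),(-1,1))])
        u=((proj(cn,B)-[x0,y0]+.5)*sc-.5).astype(int);cv2.polylines(im,[u],True,col,1)
    cv2.imwrite(f"pics/{cn}_ov.png",im)
E
```

```text
(array([0.54968021, 0.06418875, 0.06440728]), array([0.00473523])) (array([0.54705681, 0.06334274, 0.06053627]), array([0.00052507])) (array([0.54962894, 0.06501343, 0.06604288]), array([0.00451202]))
(array([0.52591891, 0.00690482, 0.17954361]), array([1.17213154e-05])) (array([0.52675746, 0.00749366, 0.18045499]), array([0.00122156]))
```

View pics/w8b.png

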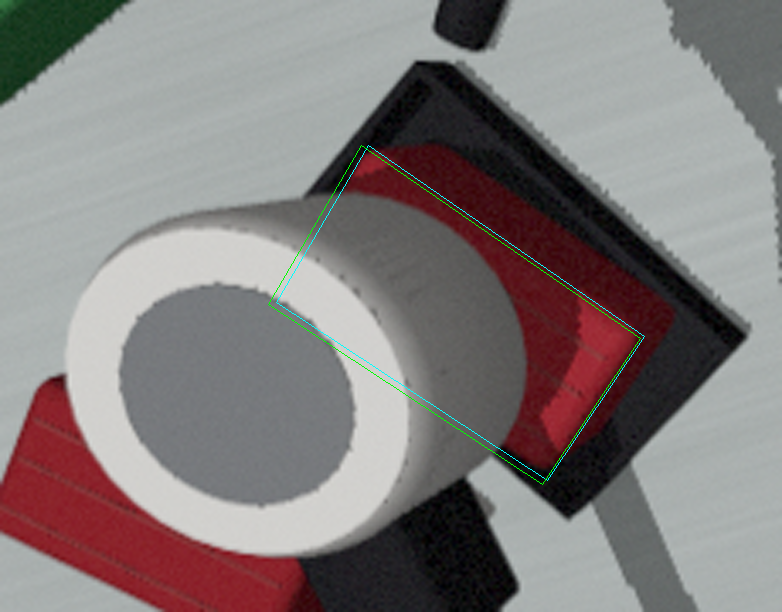

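View pics/scene_ov.png

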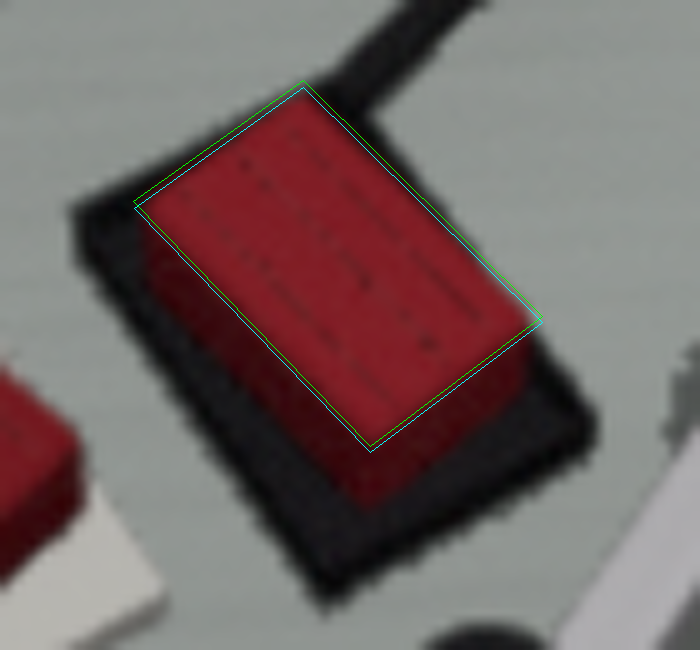

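View pics/top_ov.png

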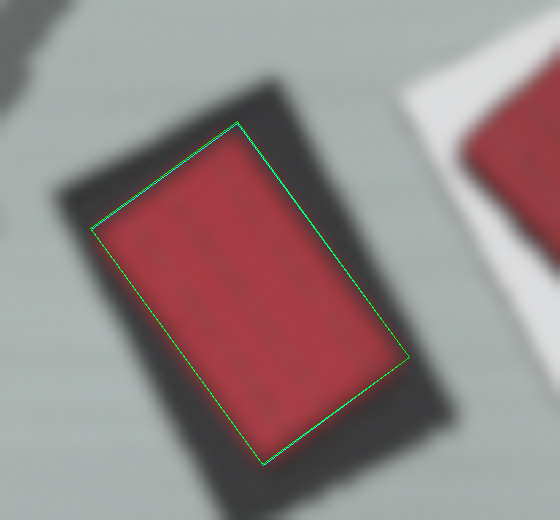

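```bash
python3 - <<'E'
from station import hand_in,get_obs
print(get_obs()["time_s"]);print(hand_in())
E
```

```text
11.35
the job is handed in; nothing more can be done
None
```

I swung the head round to the tuna block in the tray and lowered it until the nose pressed onto the block. I left it standing there by itself and handed in at 11.35 s. Everything checked out except the nose depth, where my two estimates only partly agreed.

- **Swing:** I pushed the flank of the raised head with closed fingers. The first push sprang back about 18 mm, so I pushed past the target by that much. After letting go, the head stayed at about (0.527, 0.007), and the block centre measured about (0.528, 0.007).
- **Lowering:** I pressed straight down on the head top. The pushing force was about 9 N in free air and rose at roughly 450 N/m from a head height of about 0.186 to 0.187 m. I stopped at 0.1787 m with 12.9 N. That is 3 to 4 N on the spring, or about 7 to 8.5 mm of the 16 mm travel.
- **After letting go:** With the gripper clear, the head was still centred at about (0.527, 0.007). I saw no sign that the block or any other item in view had shifted.
- **Disagreement:** The camera heights are only good to a few millimetres. Taken alone they put the nose nearer 4 to 6 mm in, which is less than the force readings show. I trusted the force readings. The cameras could not see the nose itself, because the head hides it.

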